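# Slide a well plate into its storage sleeve and bolt it in

### The arm

A 7-joint arm with a two-finger parallel gripper is mounted at the origin on a cart in front of the work surface, level with it; the furniture and walls round the work are solid. World frame = base frame: x ahead of the robot, y to its left, z up, the work surface at z = 0. Lengths are in m, angles in rad, forces in N, time in s.
With the tool pointing down it reaches from about 0.425 to 0.925 m from the base axis. Payload 6.8 kg.
Tool frame: the origin (TCP) lies on the mounting face of the last link; the fingertips stand 173 mm ahead of it and the grasp point (between the pads) lies 155 mm ahead of it (grip_point_offset is the distance from the TCP to the grasp point, in m); x points along the fingers, z is the direction in which the jaws open and shut, and the axes are right-handed (so a half turn about x gives the same grasp; the last joint's range is limited). The gripper opens to 85 mm and grips with 20 to 120 N. Pads are 22 mm wide; open, the fingers measure 114 mm over their backs; the gripper's body (76 mm by 85 mm) begins 54 mm behind the grasp point. The pads swing forward as they close: fully open they stand 13 mm farther back than shut.
Start: joints at [-1.255, 0.477, 0.022, 1.555, -0.011, 1.109, -0.083], TCP at [0.278, 0.615, 0.405] pointing down, gripper open.
Joint ranges: [-2.96, 2.96], [-0.34, 2.1], [-1.41, 1.46], [0.24, 2.44], [-1.37, 4.51], [0.17, 1.92], [-2.96, 2.96]. Speed limits (rad/s): [2.39, 2.39, 3.14, 3.14, 3.14, 3.14, 3.14].

### API

Orientations are given as a rotation vector (axis times angle).
In Python, from bench import * gives the robot as it stands. The module is installed in compiled form; this text tells all that it offers.
- The arm moves only by the tool servo_tool, never from a script. Its argument "motion" is a list of rows, each a list of 5 numbers: the shift along the tool's x, y, z in m, then the turn about the tool's x in degrees, then the gripper command: -1 is fully open, 1 is shut, values between are in proportion. In form: [[dx, dy, dz, turn, fingers], ...]. A call has 1 to 8 rows; each row is the pose to reach, as a shift and turn from the pose measured when the call began, along the tool's axes at that moment; what a row does not reach only later rows make up. A row lasts 1/10 s, in which the tool goes at most 50 mm and 8.59 degrees, less where a joint would pass 70% of its speed; a pose out of reach is approached as far as the arm can. A call with a gripper value outside its range is refused whole. The fingers move at their own pace and stop on an object; "force" is the grip in N (left out, the last holds). Time passes only in rows, so rows that repeat a pose let the fingers close. It gives the time, the measured TCP pose, the force and the opening at its end, in the units of the state.
- get_obs(): the state, without advancing time (a new reading comes with each control period).
- grab_frame(name): name is "scene" or "top"; returns the picture (480x640x3 uint8, red, green, blue); there is no depth.
- camera_params(name): a dict with "mtx" (3x3 intrinsics, pixels), "world_to_cam" (4x4, takes a point from world to camera coordinates). Camera axes: x right, y down, z forward; pixel columns grow to the right and rows downward; lengths in m; the calibration is good to about 2 mm. A picture is of the moment at which its call begins. camera_params takes no time and is no camera call.
- hand_in(): hands the job in, once; it reports no verdict.
The state is a dict: "clock": time; "joints": joint angles; "qvel": joint speeds; "tau": joint torques, N m; "tcp_pos": TCP position; "orientation": TCP orientation; "contact_force": force on the tool from outside, world axes, zero at the start; "moment": the same for the moment, N m; "grip_width": finger opening in m.
Only numpy, scipy, OpenCV 4.12 (cv2) and the standard library are available. Lean on these libraries where they do the work, as an engineer would, in place of code of your own. Each camera call takes 0.05 s, during which the arm holds its last target. There are 200 camera calls.

### The job

Draw back the bolt that bars the mouth of the grey plate sleeve, slide the white well plate along the bench, short end first, into the sleeve until it is fully home, then push the bolt fully shut behind it. Keep the plate flat on the bench all the time, and leave the timer, the marker and the tip box where they are.

Things in the scene. Friction and masses are not known exactly. Their poses are not given: they have to be found in the camera images.
- plate: White 96-well plate on its holder, loose, 0.25 kg, flat on the bench, 30 mm high. Origin: centre of underside, z up; long direction is its y. Solid body 124 mm along y, 82 mm along x (a thin skirt makes it look 128 x 86). Either short end may go in first. Starts in front of the sleeve, up to 30 mm off its middle line, its y within about 20 degrees of the sleeve's x (either way round).
- sleeve: Grey sleeve screwed to the bench, no floor, 36 mm high. Origin: on the bench where the centre of the plate's underside lies when fully home. x = direction of insertion (mouth faces -x), y left, z up. Channel 86 mm wide between straight walls from x = -57 to +69 mm (99 mm over outsides); end stop at x = +62. Roof, underside 33 mm up, only from x = -15 mm inwards. A home plate's rear end is at x = -62.
- sleeve_mouth (a point): Point on the bench midway between the outer tips of two flared guide wings, at sleeve x = -95 mm, y = 0, axes as the sleeve's. The wings, 28 mm high, 4 mm thick, are 118 mm apart at their tips and narrow to the 86 mm channel at sleeve x = -57 mm; they are smooth and slippery.
- bolt_guide (a point): Centre of the top of the bolt's black guide block, 20 x 20 mm and 28 mm high, fixed at sleeve x = -72, y = +68 mm.
- bolt (a joint): Steel bolt (rod 10 mm thick, axis 16 mm above the bench at sleeve x = -72 mm) sliding along the sleeve's y. Value in m: 0 = fully shut (tip at sleeve y = +10 mm, just behind a home plate), 0.055 = fully drawn back to its stop (tip at y = +65 mm, clear of the mouth). Starts at 0 to 0.02. Moves with about 1.5 N and stays where it is left.
- bolt_peg (a point): Point on the axis of the bolt's upright black peg, 50 mm above the bench. The peg is 14 mm thick, its top 62 mm above the bench; it can be pushed from either side, or pinched, above the guide block. It stands at sleeve x = -72 mm, y = +95 mm when the bolt is shut and +150 mm when drawn back.
- timer: White countdown timer, 66 x 66 x 19 mm, on the right of the sleeve; leave it alone. Origin: centre of its underside.
- marker: Laboratory marker pen, 135 x 13 x 14 mm, lying to the right of the plate; leave it alone. Origin: under its middle, long along its y.
- tip_box: Open pipette-tip box, 82 x 122 x 68 mm, on the left; leave it alone. Origin: centre of its underside.
Things that resemble listed ones, but are neither listed nor needed, are in the scene too. There is more than one size of the sleeve; the job needs the largest.

How it is judged:
By the outcome, as a careful person would: the job done as asked, in the order asked, and still so for the second after the job is handed in, with the robot touching nothing.
It also fails if it takes over 67 s, if anything falls off the work surface, if the arm or the gripper's body presses on something with over 40 N, if the wrist force passes 120 N, or if a joint passes its speed limit or range.

## Working session

There is one attempt and no reset: what is moved stays moved. The work goes in short steps, Python scripts to look and compute and a tool call to move; the robot and the scene stay as the last step left them, time stands still between calls to the robot, and variables do not carry over. Pictures are saved under pics/ and viewed, about 8 in all and at most 12, crops included, and the job is handed in when it is done.

Besides the shell and the picture viewer there is one more tool, called after "Emit:" as a command line: name --pt "numbers of a row" for each row, then --argument value for the rest. servo_tool: Moves the arm, as the interface text tells. Its arguments: {"type":"object","properties":{"motion":{"type":"array","items":{"type":"array","items":{"type":"number"}}},"force":{"type":"number"}},"required":["motion"]}

```bash
mkdir -p pics; cat > h.py <<'E'
from bench import *
import numpy as np, cv2
from scipy.spatial.transform import Rotation as R
def save(n,img): cv2.imwrite('pics/'+n,cv2.cvtColor(img,cv2.COLOR_RGB2BGR))
def ray(cam,px,z):
    p=camera_params(cam);K=np.array(p['mtx']);T=np.array(p['world_to_cam'])
    d=T[:3,:3].T@np.linalg.inv(K)@np.array([px[0],px[1],1.]);c=-T[:3,:3].T@T[:3,3]
    return c+d*(z-c[2])/d[2]
def proj(cam,P):
    p=camera_params(cam);K=np.array(p['mtx']);T=np.array(p['world_to_cam'])
    q=K@(T[:3,:3]@np.array(P)+T[:3,3]);return q[:2]/q[2]
def st():
    o=get_obs();r=R.from_rotvec(o['orientation']).as_matrix()
    print('t',o['clock'],'tcp',np.round(o['tcp_pos'],4),'grip',round(o['grip_width'],4),'F',np.round(o['contact_force'],1))
    print('tool axes(cols x,y,z)',np.round(r,3).tolist());return o,r
E
python3 - <<'E'
from h import *
o,r=st()
for n in('scene','top'):
    g=grab_frame(n);save(n+'0.png',g);p=camera_params(n);T=np.array(p['world_to_cam']);print(n,np.round(-T[:3,:3].T@T[:3,3],3),p['mtx'])
E
```

```text
t 0.0 tcp [0.2774 0.615  0.4037] grip 0.0854 F [ 0.5  0.3 -0. ]
tool axes(cols x,y,z) [[-0.001, -0.912, 0.411], [-0.002, 0.411, 0.912], [-1.0, -0.0, -0.002]]
scene [ 0.011 -0.983  1.164] [[497.13579903   0.         320.82733271]
 [  0.         497.13579903 241.19947418]
 [  0.           0.           1.        ]]
top [ 0.283 -0.071  1.345] [[527.57313586   0.         319.0343969 ]
 [  0.         527.57313586 241.97016609]
 [  0.           0.           1.        ]]
```

View pics/scene0.png

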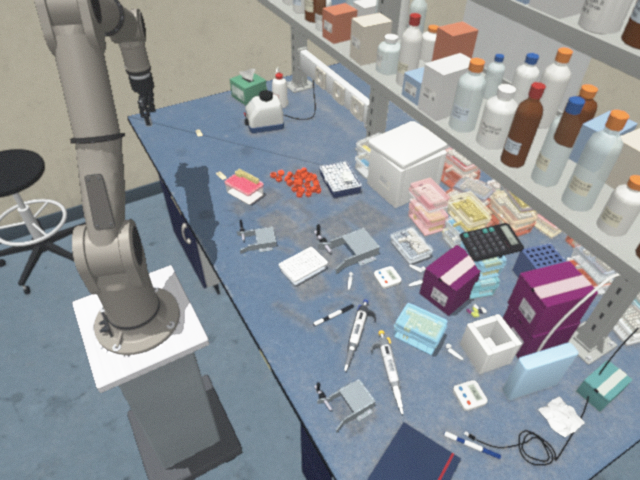

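View pics/top0.png

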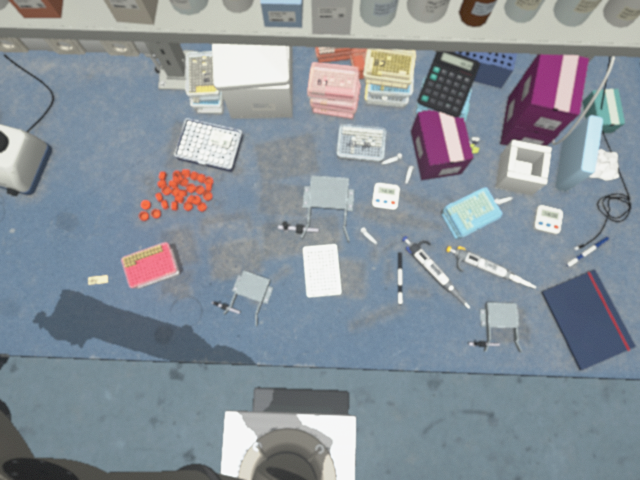

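In top, the sleeves are at about (330,195), (252,288) and (502,318). The one at (330,195) is the largest, and the plate (322,271) lies in front of its mouth. The timer is at (386,195), the marker at (401,278) and the tip box at (208,145). Next I'll enlarge a crop to confirm.

```bash
python3 - <<'E'
from h import *
g=grab_frame('top');c=g[165:310,260:420];save('c1.png',cv2.resize(c,None,fx=5,fy=4.1379,interpolation=cv2.INTER_CUBIC) if 0 else cv2.resize(c,None,fx=4,fy=4,interpolation=cv2.INTER_CUBIC))
# plate: white mask
hsv=cv2.cvtColor(g,cv2.COLOR_RGB2HSV)
m=((hsv[...,1]<45)&(hsv[...,2]>195)).astype(np.uint8);m=cv2.morphologyEx(m,cv2.MORPH_CLOSE,np.ones((3,3)))
n,l,s,ce=cv2.connectedComponentsWithStats(m)
for i in range(1,n):
    if s[i,4]>150 and 240<ce[i][0]<420 and 170<ce[i][1]<320:
        cnt=np.argwhere(l==i)[:,::-1].astype(np.float32)
        b=cv2.boxPoints(cv2.minAreaRect(cnt));P=np.array([ray('top',q,.03) for q in b]);print(s[i],ce[i],b.round(1).tolist(),P[:,:2].round(4).tolist(),np.linalg.norm(np.diff(P,axis=0),axis=1).round(3),P.mean(0).round(4))
E
```

```text
[304 177  49  33 669] [326.32735426 193.28998505] [[303.29998779296875, 205.89999389648438], [305.3999938964844, 175.39999389648438], [353.5, 178.6999969482422], [351.3999938964844, 209.1999969482422]] [[0.6681, -0.0113], [0.7514, -0.0131], [0.7468, -0.1395], [0.6637, -0.136]] [0.083 0.126 0.083] [ 0.7075 -0.075   0.03  ]
[372 183  28  27 612] [385.36764706 195.67320261] [[371.0, 206.10000610351562], [374.5, 181.5], [400.29998779296875, 185.1999969482422], [396.70001220703125, 209.8000030517578]] [[0.6736, -0.1866], [0.7411, -0.1947], [0.7333, -0.2622], [0.6661, -0.2533]] [0.068 0.068 0.068] [ 0.7035 -0.2242  0.03  ]
[ 303  244   39   54 1809] [321.50912106 270.2830293 ] [[301.1000061035156, 246.3000030517578], [336.5, 242.8000030517578], [341.6000061035156, 293.8999938964844], [306.20001220703125, 297.5]] [[0.5608, -0.0103], [0.5733, -0.1001], [0.4428, -0.1167], [0.4308, -0.0288]] [0.091 0.132 0.089] [ 0.5019 -0.0639  0.03  ]
[234 272  34  29 603] [250.79104478 285.74129353] [[232.60000610351562, 290.6000061035156], [240.6999969482422, 269.6000061035156], [268.1000061035156, 280.20001220703125], [260.0, 301.1000061035156]] [[0.4415, 0.1562], [0.4951, 0.1397], [0.4708, 0.0689], [0.4176, 0.086]] [0.056 0.075 0.056] [0.4563 0.1127 0.03  ]
```

View pics/c1.png

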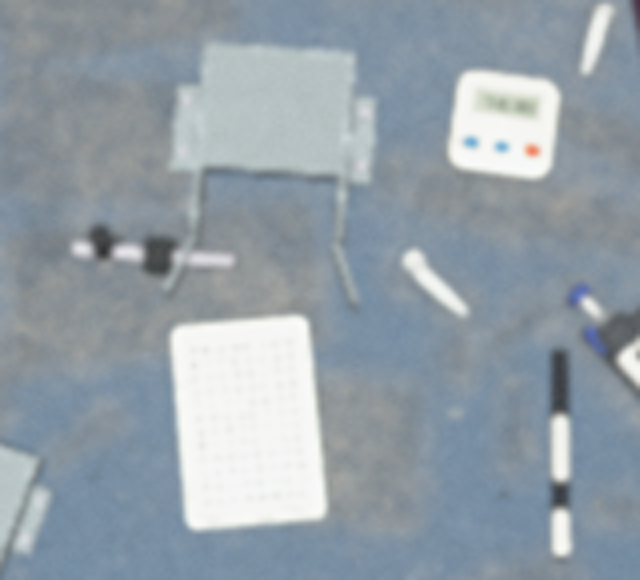

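The crop shows the largest sleeve:
- roof: corners at crop (205,43) and (355,52), front edge (195,168)-(350,178)
- wing tips: (167,290) and (355,303)
- guide block: (160,254)
- peg: (101,240)
- bolt tip: (232,260), lying across the mouth

The plate in front is yawed a few degrees. The timer, marker and a loose tube are to the right.

```bash
python3 - <<'E'
from h import *
f=lambda x,y,z:ray('top',(260+x/4-.375,165+y/4-.375),z)[:2]
rf=[f(205,43,.036),f(355,52,.036),f(350,178,.036),f(195,168,.036)]
tips=[f(167,290,.028),f(355,303,.028)]
gd=f(160,254,.028)
pk=f(101,240,.060);bt=f(233,261,.016)
for n,v in dict(rf=rf,tips=tips,gd=gd,pk=pk,bt=bt).items(): print(n,np.round(v,4).tolist())
e=lambda v:np.degrees(np.arctan2(v[1],v[0]))
print('roof widths',np.linalg.norm(rf[0]-rf[1]),np.linalg.norm(rf[3]-rf[2]),np.linalg.norm(rf[0]-rf[3]),'tips',np.linalg.norm(tips[0]-tips[1]))
fm=(rf[2]+rf[3])/2;bm=(rf[0]+rf[1])/2;tm=(tips[0]+tips[1])/2
print('dirs',e(bm-fm),e(bm-tm),[e(v)-90 for v in(rf[0]-rf[1],rf[3]-rf[2],tips[0]-tips[1],pk-bt)])
th=np.radians(np.mean([e(bm-tm),e(rf[3]-rf[2])-90,e(rf[0]-rf[1])-90,e(tips[0]-tips[1])-90]));u=np.array([np.cos(th),np.sin(th)]);v=np.array([-u[1],u[0]])
os=[bm-69*u/1000,fm+.015*u,tm+.095*u,gd+.072*u-.068*v];print('th',np.degrees(th),'origins',np.round(os,4).tolist())
o=np.mean(os,0)
L=lambda p:np.round([(p-o)@u,(p-o)@v],4)
pc=np.array([.5019,-.0639]);print('o',o,'peg',L(pk),'tip',L(bt),'plate',L(pc),'platedirs',e(np.array([.5608,-.0103])-np.array([.4308,-.0288])),e(np.array([.5733,-.1001])-[.4428,-.1167]))
S=lambda x,y:np.round(o+x*u+y*v,4)
print('peg0',S(-.072,.095),'peg1',S(-.072,.15),'home rear',S(-.062,0),'scene chk',proj('scene',[*pk,.06]),proj('scene',[*gd,.028]))
E
```

```text
rf [[0.7499, -0.0277], [0.7472, -0.1258], [0.6617, -0.1247], [0.6648, -0.0246]]
tips [[0.5853, -0.0098], [0.5811, -0.1303]]
gd [0.6089, -0.0042]
pk [0.6087, 0.0316]
bt [0.6089, -0.0511]
roof widths 0.09818870195638281 0.1001356539062146 0.08519295439513903 tips 0.12065449054632467
dirs -1.4005007704975374 -2.328037070997838 [np.float64(-1.5907719648958505), np.float64(-1.7972158654160495), np.float64(-2.005793827184476), np.float64(0.12435767251452035)]
th -1.9304546821235535 origins [[0.6796, -0.0744], [0.6782, -0.0752], [0.6781, -0.0732], [0.6785, -0.0746]]
o [ 0.6786196  -0.07437301] peg [-0.0735  0.1036] tip [-0.0705  0.0209] plate [-0.177   0.0045] platedirs 8.099248410173876 7.249266854562584
peg0 [0.6099 0.023 ] peg1 [0.6117 0.078 ] home rear [ 0.6167 -0.0723] scene chk [317.72117695 225.8387625 ] [323.18385673 239.5987349 ]
```

```bash
cat >> h.py <<'E'
O=np.array([.6786,-.0744]);TH=np.radians(-1.93);U=np.array([np.cos(TH),np.sin(TH)]);V=np.array([-U[1],U[0]])
def go(x,y,zg,yaw=None):
    "tool shift to put the grasp point at sleeve-frame x,y, height zg; jaw yaw rel. sleeve y (deg)"
    o,r=st();p=np.array([*(O+x*U+y*V),zg+.155]);d=r.T@(p-o['tcp_pos'])
    a=np.degrees(np.arctan2(r[1,2],r[0,2]))
    t=0 if yaw is None else -((90-1.93+yaw-a+90)%180-90)
    q=np.array(o['tcp_pos'][:2])-O
    print('now sleeve',np.round([q@U,q@V,o['tcp_pos'][2]-.155],4),'jaw yaw',round(a-88.07,2),'-> shift',np.round(d,4),'turn',round(t,2))
E
python3 -c "
from h import *
go(-.072,.1036,.12,0);go(-.072,.1036,.055,0)"
```

```text
t 0.15 tcp [0.2775 0.6151 0.404 ] grip 0.0854 F [0.8 0.2 0. ]
tool axes(cols x,y,z) [[-0.001, -0.912, 0.411], [-0.001, 0.411, 0.912], [-1.0, -0.0, -0.001]]
now sleeve [-0.4241  0.6756  0.249 ] jaw yaw -22.35 -> shift [ 0.1296 -0.5432 -0.3949] turn -22.35
t 0.15 tcp [0.2775 0.6151 0.404 ] grip 0.0854 F [0.8 0.2 0. ]
tool axes(cols x,y,z) [[-0.001, -0.912, 0.411], [-0.001, 0.411, 0.912], [-1.0, -0.0, -0.001]]
now sleeve [-0.4241  0.6756  0.249 ] jaw yaw -22.35 -> shift [ 0.1946 -0.5432 -0.3949] turn -22.35
```

Emit:
servo_tool --pt "0.0 -0.034 -0.025 -3 -1" --pt "0.0 -0.068 -0.05 -6 -1" --pt "0.0 -0.102 -0.074 -9 -1" --pt "0.0 -0.136 -0.099 -12 -1" --pt "0.0 -0.17 -0.124 -15 -1" --pt "0.0 -0.204 -0.148 -18 -1" --pt "0.0 -0.238 -0.173 -21 -1" --pt "0.0 -0.272 -0.198 -22.4 -1"

```text
clock: 0.95
tcp_pos: [0.4445, 0.3211, 0.4042]
orientation: [-1.187, 1.225, 1.186]
contact_force: [0.3, 0.3, 0.3]
grip_width: 0.0856
```

```bash
python3 -c "
from h import *
go(-.072,.1036,.12,0)"
```

```text
t 0.95 tcp [0.4445 0.3211 0.4042] grip 0.0856 F [0.3 0.3 0.3]
tool axes(cols x,y,z) [[-0.001, -1.0, 0.031], [-0.001, 0.031, 1.0], [-1.0, 0.001, -0.001]]
now sleeve [-0.2473  0.3874  0.2492] jaw yaw 0.16 -> shift [ 0.1295 -0.1746 -0.284 ] turn 0.16
```

Emit:
servo_tool --pt "0.0 -0.025 -0.041 0.2 -1" --pt "0.0 -0.05 -0.081 0.2 -1" --pt "0.01 -0.075 -0.122 0.2 -1" --pt "0.03 -0.1 -0.162 0.2 -1" --pt "0.055 -0.125 -0.203 0.2 -1" --pt "0.08 -0.15 -0.244 0.2 -1" --pt "0.105 -0.1746 -0.284 0.2 -1" --pt "0.1295 -0.1746 -0.284 0.2 -1"

```text
clock: 1.75
tcp_pos: [0.6122, 0.0255, 0.2749]
orientation: [-1.183, 1.229, 1.174]
contact_force: [0.2, 0.3, -0.5]
grip_width: 0.0855
```

```bash
python3 - <<'E'
from h import *
go(-.072,.1036,.055,0)
for n,b in(('scene',(180,280,250,400)),('top',(165,265,250,370))):
    g=grab_frame(n);c=g[b[0]:b[1],b[2]:b[3]];save('c2%s.png'%n,cv2.resize(c,None,fx=5,fy=5,interpolation=cv2.INTER_CUBIC))
E
```

```text
t 1.75 tcp [0.6122 0.0255 0.2749] grip 0.0855 F [ 0.2  0.3 -0.5]
tool axes(cols x,y,z) [[0.003, -0.999, 0.041], [-0.004, 0.041, 0.999], [-1.0, -0.003, -0.004]]
now sleeve [-0.0697  0.0976  0.1199] jaw yaw -0.44 -> shift [0.0649 0.0026 0.0062] turn -0.44
```

View pics/c2scene.png

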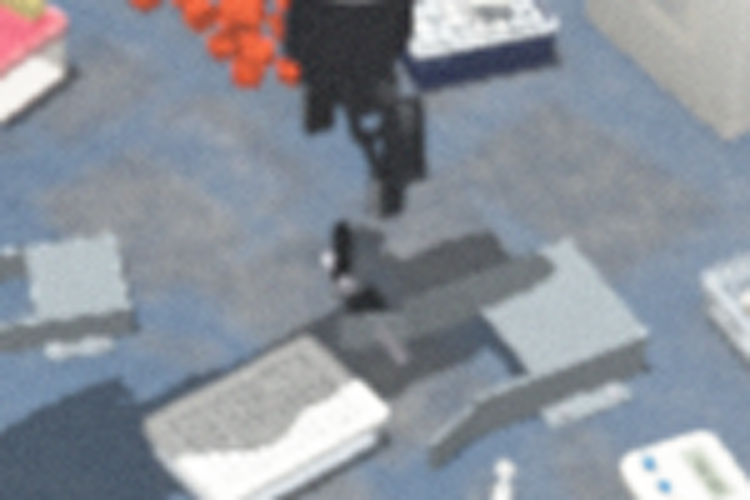

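The scene crop shows the gripper above the peg, which is at crop (343,245), about scene (319,229). That agrees with the prediction of (318,226), so I'll descend and pinch.

Emit:
servo_tool --pt "0.02 0.0026 0.0062 -0.4 -1" --pt "0.045 0.0026 0.0062 -0.4 -1" --pt "0.065 0.0026 0.0062 -0.4 -1" --pt "0.065 0.0026 0.0062 -0.4 0" --pt "0.065 0.0026 0.0062 -0.4 1" --pt "0.065 0.0026 0.0062 -0.4 1" --pt "0.065 0.0026 0.0062 -0.4 1" --pt "0.065 0.0026 0.0062 -0.4 1" --force 25

```text
clock: 2.65
tcp_pos: [0.6066, 0.0346, 0.2069]
orientation: [-1.185, 1.231, 1.188]
contact_force: [-0.3, 0.8, 7.9]
grip_width: 0.0133
```

```bash
python3 -c "
from h import *
go(-.072,.15,.055,0)"
```

```text
t 2.65 tcp [0.6066 0.0346 0.2069] grip 0.0133 F [-0.3  0.8  7.9]
tool axes(cols x,y,z) [[-0.006, -0.999, 0.032], [-0.004, 0.032, 0.999], [-1.0, 0.006, -0.004]]
now sleeve [-0.0756  0.1065  0.0519] jaw yaw 0.09 -> shift [-0.0032 -0.0037  0.0435] turn 0.09
```

Emit:
servo_tool --pt "-0.003 0.0 0.008 0 1" --pt "-0.003 0.0 0.016 0 1" --pt "-0.003 0.0 0.024 0 1" --pt "-0.003 0.0 0.032 0 1" --pt "-0.003 0.0 0.039 0 1" --pt "-0.003 0.0 0.043 0 1" --pt "-0.003 0.0 0.046 0 1" --pt "-0.003 0.0 0.047 0 1"

```text
clock: 3.45
tcp_pos: [0.6079, 0.0805, 0.2084]
orientation: [-1.186, 1.234, 1.187]
contact_force: [4.5, -4.8, -14.7]
grip_width: 0.013
```

```bash
python3 -c "
from h import *
go(-.072,.15,.055,0)"
```

```text
t 3.45 tcp [0.6079 0.0805 0.2084] grip 0.013 F [  4.5  -4.8 -14.7]
tool axes(cols x,y,z) [[-0.007, -0.999, 0.033], [-0.006, 0.033, 0.999], [-1.0, 0.007, -0.006]]
now sleeve [-0.0759  0.1525  0.0534] jaw yaw 0.05 -> shift [-0.0016 -0.0039 -0.0025] turn 0.05
```

Emit:
servo_tool --pt "0.0 -0.002 0.004 0 1" --pt "0.0 -0.003 0.006 0 1" --pt "0.0 -0.003 0.006 0 1"

```text
clock: 3.75
tcp_pos: [0.6092, 0.0818, 0.2082]
orientation: [-1.185, 1.246, 1.186]
contact_force: [-7.6, -12.1, 5.3]
grip_width: 0.0128
```

Emit:
servo_tool --pt "0.0 0.0 -0.002 0 -0.3" --pt "0.0 0.0 -0.002 0 -0.3" --pt "0.0 0.0 -0.002 0 -0.3" --pt "-0.03 0.0 -0.002 0 -0.3" --pt "-0.07 0.0 -0.002 0 -0.3" --pt "-0.1 0.0 -0.002 0 0" --pt "-0.1 0.0 -0.002 0 0"

```text
clock: 4.45
tcp_pos: [0.6125, 0.0822, 0.3133]
orientation: [-1.188, 1.236, 1.181]
contact_force: [0.5, -0.3, 0.3]
grip_width: 0.0427
```

```bash
python3 - <<'E'
from h import *
g=grab_frame('top')
go(-.26,0,.15,9.5)
hsv=cv2.cvtColor(g,cv2.COLOR_RGB2HSV)
save('top3.png',cv2.resize(g[165:310,250:410],None,fx=4,fy=4,interpolation=cv2.INTER_CUBIC))
E
```

```text
t 4.5 tcp [0.6116 0.0821 0.3109] grip 0.043 F [-0.6  0.3 -0.3]
tool axes(cols x,y,z) [[-0.008, -0.999, 0.036], [-0.01, 0.036, 0.999], [-1.0, 0.008, -0.011]]
now sleeve [-0.0723  0.1541  0.1559] jaw yaw -0.12 -> shift [ 0.0091  0.1873 -0.1545] turn -9.62
```

View pics/top3.png

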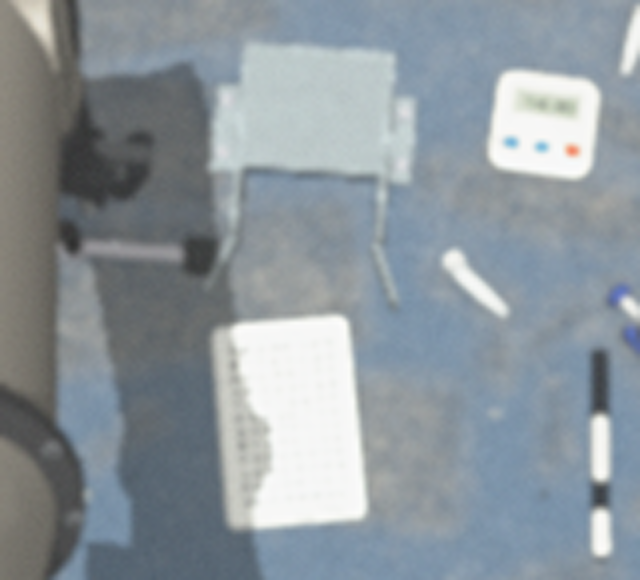

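The top crop shows the bolt drawn back: its rod ends at the guide (200,255) and the mouth is clear. The plate, corners (215,328) to (365,520), hasn't moved. Next I'll go behind its rear end.

```bash
python3 -c "
from h import *
go(-.256,-.009,.09,9.6)"
```

```text
t 4.5 tcp [0.6116 0.0821 0.3109] grip 0.043 F [-0.6  0.3 -0.3]
tool axes(cols x,y,z) [[-0.008, -0.999, 0.036], [-0.01, 0.036, 0.999], [-1.0, 0.008, -0.011]]
now sleeve [-0.0723  0.1541  0.1559] jaw yaw -0.12 -> shift [ 0.0691  0.1828 -0.1628] turn -9.72
```

Emit:
servo_tool --pt "0.0 0.03 -0.028 -2 0" --pt "0.0 0.06 -0.055 -4 0" --pt "0.0 0.09 -0.082 -6 0" --pt "0.0 0.12 -0.11 -8 0" --pt "0.01 0.15 -0.136 -9.7 0" --pt "0.03 0.183 -0.163 -9.7 0" --pt "0.069 0.183 -0.163 -9.7 0" --pt "0.069 0.183 -0.163 -9.7 0"

```text
clock: 5.3
tcp_pos: [0.4196, -0.075, 0.2417]
orientation: [-1.305, 1.163, 1.315]
contact_force: [-0.1, -0.7, -0.1]
grip_width: 0.0427
```

```bash
python3 -c "
from h import *
go(-.256,-.009,.025,9.6)"
```

```text
t 5.3 tcp [ 0.4196 -0.075   0.2417] grip 0.0427 F [-0.1 -0.7 -0.1]
tool axes(cols x,y,z) [[-0.017, -0.991, -0.132], [-0.01, -0.132, 0.991], [-1.0, 0.018, -0.008]]
now sleeve [-0.2589 -0.0093  0.0867] jaw yaw 9.53 -> shift [ 0.0617 -0.004   0.0003] turn -0.07
```

Emit:
servo_tool --pt "0.02 -0.004 0 0 0" --pt "0.04 -0.004 0 0 0" --pt "0.055 -0.004 0 0 0" --pt "0.0625 -0.004 0 0 0" --pt "0.0625 -0.004 0 0 0"

```text
clock: 5.8
tcp_pos: [0.423, -0.0745, 0.179]
orientation: [-1.305, 1.163, 1.317]
contact_force: [-0.3, -0.1, 0.0]
grip_width: 0.0427
```

```bash
cat >> h.py <<'E'
def gp():
    o,r=st();p=np.array(o['tcp_pos'])+.155*r[:,0];q=p[:2]-O;print('grasp pt sleeve',np.round([q@U,q@V,p[2]],4),'yaw',np.round(np.degrees(np.arctan2(r[1,2],r[0,2]))-88.07,2))
    w=lambda x,y:np.round(r.T@np.array([*(x*U+y*V),0]),3);print('per 100mm fwd',w(.1,0),'left',w(0,.1))
E
python3 - <<'E'
from h import *
gp()
b=(180,280,250,370);g=grab_frame('scene');c=g[b[0]:b[1]+20,b[2]:b[3]];save('s4.png',cv2.resize(c,None,fx=5,fy=5,interpolation=cv2.INTER_CUBIC))
E
```

```text
t 5.8 tcp [ 0.423  -0.0745  0.179 ] grip 0.0427 F [-0.3 -0.1  0. ]
tool axes(cols x,y,z) [[-0.018, -0.991, -0.133], [-0.01, -0.133, 0.991], [-1.0, 0.019, -0.007]]
grasp pt sleeve [-0.2581 -0.0103  0.024 ] yaw 9.6
per 100mm fwd [-0.002 -0.099 -0.017] left [-0.001 -0.017  0.099]
```

View pics/s4.png

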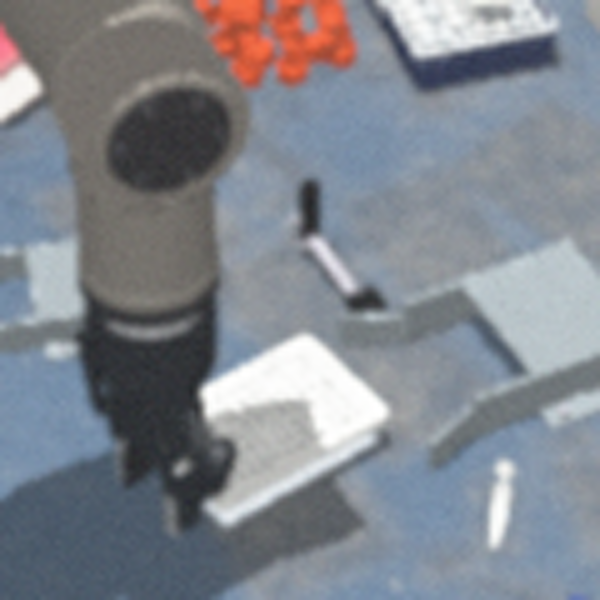

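The scene crop shows both fingers behind the plate's rear end, with the bolt drawn. Next I'll push slowly while turning the plate straight.

Emit:
servo_tool --pt "0 -0.005 -0.0009 0 0" --pt "0 -0.0099 -0.0017 0 0" --pt "0 -0.014 -0.0019 1 0" --pt "0 -0.0182 -0.0011 2.5 0" --pt "0 -0.0225 0.0002 4.5 0" --pt "0 -0.0268 0.0015 6.5 0" --pt "-0.001 -0.0311 0.0028 8.5 0" --pt "-0.001 -0.0354 0.0041 9.6 0"

```text
clock: 6.65
tcp_pos: [0.4586, -0.0656, 0.18]
orientation: [-1.183, 1.245, 1.189]
contact_force: [-0.7, -0.2, 1.2]
grip_width: 0.0426
```

```bash
cat >> h.py <<'E'
def plate(g):
    lab=cv2.cvtColor(g,cv2.COLOR_RGB2HSV);m=((lab[...,1]<40)&(lab[...,2]>150)).astype(np.uint8)
    n,l,s,ce=cv2.connectedComponentsWithStats(m)
    for i in range(1,n):
        if s[i,4]>300 and 290<ce[i][0]<360 and 190<ce[i][1]<300: print(s[i],ce[i].round(1))
E
python3 - <<'E'
from h import *
gp();g=grab_frame('top');plate(g);save('t5.png',cv2.resize(g[165:310,260:400],None,fx=4,fy=4,interpolation=cv2.INTER_CUBIC))
E
```

```text
t 6.65 tcp [ 0.4586 -0.0656  0.18  ] grip 0.0426 F [-0.7 -0.2  1.2]
tool axes(cols x,y,z) [[-0.015, -0.999, 0.036], [-0.01, 0.036, 0.999], [-1.0, 0.015, -0.011]]
grasp pt sleeve [-2.226e-01 -2.000e-04  2.500e-02] yaw -0.14
per 100mm fwd [-0.002 -0.1    0.   ] left [-0.001  0.     0.1  ]
```

View pics/t5.png

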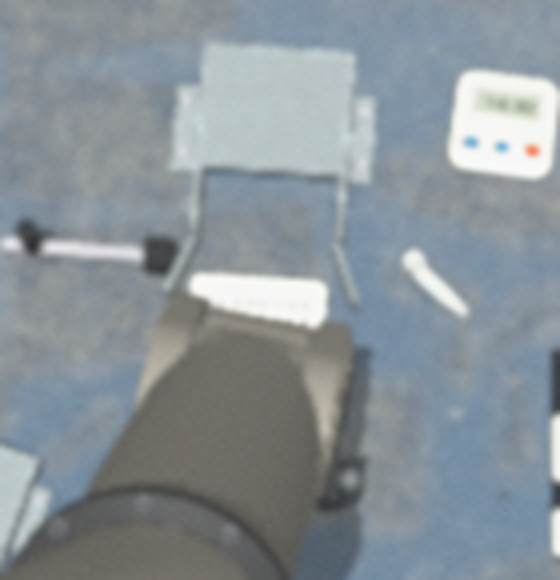

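```bash
python3 - <<'E'
from h import *
for p in((190,275),(327,283)):
    w=ray('top',(260+p[0]/4-.375,165+p[1]/4-.375),.03)[:2]-O;print(p,np.round([w@U,w@V],4))
E
```

```text
(190, 275) [-0.085   0.0474]
(327, 283) [-0.0842 -0.0405]
```

The top crop shows the plate straight, with its front edge (190,275)-(327,283) at the mouth and about 3.5 mm left of the middle line. I'll push on with a slight bias to the right.

Emit:
servo_tool --pt "0 -0.007 -0.001 0 0" --pt "0 -0.014 -0.002 0 0" --pt "0 -0.021 -0.003 0 0" --pt "0 -0.028 -0.0035 0 0" --pt "0 -0.035 -0.0035 0 0" --pt "-0.001 -0.042 -0.0035 0 0" --pt "-0.001 -0.049 -0.0035 0 0" --pt "-0.001 -0.056 -0.0035 0 0"

```text
clock: 7.5
tcp_pos: [0.5155, -0.0708, 0.1802]
orientation: [-1.183, 1.245, 1.189]
contact_force: [-3.2, -0.1, 3.4]
grip_width: 0.0426
```

```bash
python3 - <<'E'
from h import *
gp();g=grab_frame('top');plate(g);save('t6.png',cv2.resize(g[165:310,260:400],None,fx=4,fy=4,interpolation=cv2.INTER_CUBIC))
E
```

```text
t 7.5 tcp [ 0.5155 -0.0708  0.1802] grip 0.0426 F [-3.2 -0.1  3.4]
tool axes(cols x,y,z) [[-0.015, -0.999, 0.036], [-0.01, 0.036, 0.999], [-1.0, 0.015, -0.011]]
grasp pt sleeve [-0.1654 -0.0035  0.0253] yaw -0.12
per 100mm fwd [-0.001 -0.1    0.   ] left [-0.001  0.     0.1  ]
[  165    50   285   251 12884] [327.3 190.8]
```

View pics/t6.png

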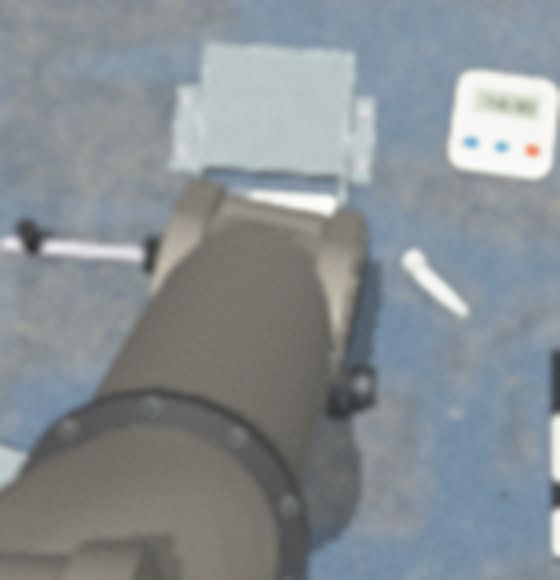

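The plate is in the channel, with its front edge (250,193)-(337,210) just short of the roof. The force is only 3 N, so I'll keep pushing.

Emit:
servo_tool --pt "0 -0.009 0 0 0" --pt "0 -0.018 0 0 0" --pt "0 -0.027 0 0 0" --pt "0 -0.036 0 0 0" --pt "-0.001 -0.045 0 0 0" --pt "-0.001 -0.054 0 0 0" --pt "-0.001 -0.062 0 0 0" --pt "-0.001 -0.07 0 0 0"

```text
clock: 8.35
tcp_pos: [0.5872, -0.0733, 0.1805]
orientation: [-1.184, 1.244, 1.188]
contact_force: [-4.4, -0.1, 2.9]
grip_width: 0.0429
```

```bash
python3 -c "
from h import *
gp()"
```

```text
t 8.35 tcp [ 0.5872 -0.0733  0.1805] grip 0.0429 F [-4.4 -0.1  2.9]
tool axes(cols x,y,z) [[-0.014, -0.999, 0.036], [-0.01, 0.036, 0.999], [-1.0, 0.013, -0.011]]
grasp pt sleeve [-0.0935 -0.0036  0.0255] yaw -0.11
per 100mm fwd [-0.001 -0.1    0.   ] left [-0.001  0.     0.1  ]
```

Emit:
servo_tool --pt "0 -0.005 0 0 0" --pt "0 -0.01 0 0 0" --pt "0 -0.014 0 0 0" --pt "0 -0.017 0 0 0" --pt "0 -0.019 0 0 0" --pt "0 -0.021 0 0 0" --pt "0 -0.023 0 0 0"

```text
clock: 9.05
tcp_pos: [0.6087, -0.0742, 0.1799]
orientation: [-1.181, 1.247, 1.191]
contact_force: [-13.2, 1.5, 10.1]
grip_width: 0.0428
```

```bash
python3 -c "
from h import *
gp()"
```

```text
t 9.05 tcp [ 0.6087 -0.0742  0.1799] grip 0.0428 F [-13.2   1.5  10.1]
tool axes(cols x,y,z) [[-0.019, -0.999, 0.036], [-0.01, 0.036, 0.999], [-1.0, 0.018, -0.01]]
grasp pt sleeve [-0.0728 -0.0037  0.0249] yaw -0.13
per 100mm fwd [-0.002 -0.1    0.   ] left [-0.001  0.     0.1  ]
```

Emit:
servo_tool --pt "0 -0.003 0 0 0" --pt "0 -0.004 0 0 0" --pt "0 -0.004 0 0 0"

```text
clock: 9.35
tcp_pos: [0.6099, -0.0743, 0.1792]
orientation: [-1.176, 1.253, 1.198]
contact_force: [-12.8, 0.8, 11.3]
grip_width: 0.043
```

```bash
python3 -c "
from h import *
gp()"
```

```text
t 9.35 tcp [ 0.6099 -0.0743  0.1792] grip 0.043 F [-12.8   0.8  11.3]
tool axes(cols x,y,z) [[-0.027, -0.999, 0.036], [-0.009, 0.036, 0.999], [-1.0, 0.027, -0.01]]
grasp pt sleeve [-0.0728 -0.0037  0.0243] yaw -0.14
per 100mm fwd [-0.003 -0.1    0.   ] left [-0.001  0.     0.1  ]
```

The fingertips have stopped at x = -0.0728 with 13 N, as expected for a plate that is home. I'll back off and lift.

Emit:
servo_tool --pt "0 0.006 0 0 0" --pt "0 0.015 0 0 0" --pt "0 0.02 0 0 0" --pt "-0.03 0.02 0 0 -0.5" --pt "-0.07 0.02 0 0 -1" --pt "-0.1 0.02 0.02 0 -1" --pt "-0.1 0.01 0.06 0 -1" --pt "-0.1 0.0 0.1 0 -1"

```text
clock: 10.15
tcp_pos: [0.617, 0.0268, 0.2801]
orientation: [-1.176, 1.25, 1.193]
contact_force: [0.3, 0.5, -0.5]
grip_width: 0.0854
```

```bash
python3 - <<'E'
from h import *
gp();go(-.072,.151,.055,0);g=grab_frame('top');save('t7.png',cv2.resize(g[165:285,220:400],None,fx=4,fy=4,interpolation=cv2.INTER_CUBIC))
E
```

```text
t 10.15 tcp [0.617  0.0268 0.2801] grip 0.0854 F [ 0.3  0.5 -0.5]
tool axes(cols x,y,z) [[-0.023, -0.999, 0.039], [-0.008, 0.039, 0.999], [-1.0, 0.022, -0.009]]
grasp pt sleeve [-0.0684  0.0977  0.1252] yaw -0.28
per 100mm fwd [-0.002 -0.1    0.   ] left [-0.001  0.001  0.1  ]
t 10.15 tcp [0.617  0.0268 0.2801] grip 0.0854 F [ 0.3  0.5 -0.5]
tool axes(cols x,y,z) [[-0.023, -0.999, 0.039], [-0.008, 0.039, 0.999], [-1.0, 0.022, -0.009]]
now sleeve [-0.065   0.099   0.1251] jaw yaw -0.28 -> shift [0.0698 0.0057 0.0526] turn -0.28
```

View pics/t7.png

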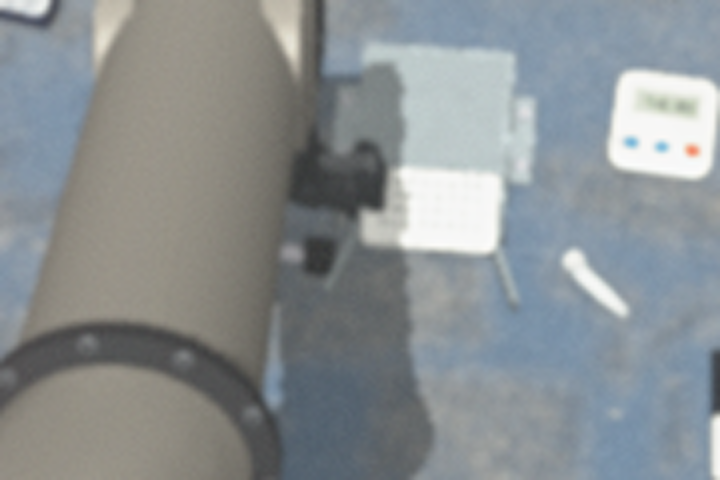

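The crop shows the plate home in the sleeve, with its rear edge at (500,254). The bolt is still drawn, and nothing else has moved. Next I'll pinch the peg again.

Emit:
servo_tool --pt "0 0.001 0.03 -0.3 -1" --pt "0 0.002 0.055 -0.3 -1" --pt "0.03 0.002 0.055 -0.3 -1" --pt "0.06 0.002 0.055 -0.3 -1" --pt "0.068 0.002 0.055 -0.3 -1" --pt "0.068 0.002 0.055 -0.3 0.3" --pt "0.068 0.002 0.055 -0.3 1" --pt "0.068 0.002 0.055 -0.3 1" --force 25

```text
clock: 11.0
tcp_pos: [0.6172, 0.0913, 0.2126]
orientation: [-1.184, 1.236, 1.205]
contact_force: [0.2, 0.9, 0.5]
grip_width: 0.0437
```

Emit:
servo_tool --pt "0 0 0 0 1" --pt "0 0 0 0 1" --pt "0 0 0 0 1"

```text
clock: 11.3
tcp_pos: [0.6173, 0.0819, 0.2144]
orientation: [-1.186, 1.248, 1.195]
contact_force: [-3.9, -21.1, 11.2]
grip_width: 0.0124
```

```bash
python3 -c "
from h import *
gp()"
```

```text
t 11.3 tcp [0.6173 0.0819 0.2144] grip 0.0124 F [ -3.9 -21.1  11.2]
tool axes(cols x,y,z) [[-0.02, -0.999, 0.031], [-0.013, 0.031, 0.999], [-1.0, 0.02, -0.013]]
grasp pt sleeve [-0.0696  0.1521  0.0594] yaw 0.15
per 100mm fwd [-0.002 -0.1   -0.   ] left [-0.001 -0.     0.1  ]
```

Emit:
servo_tool --pt "0.002 0 -0.007 0 1" --pt "0.002 0 -0.014 0 1" --pt "0.002 0 -0.021 0 1" --pt "0.002 0 -0.028 0 1" --pt "0.002 0 -0.035 0 1" --pt "0.002 0 -0.042 0 1" --pt "0.002 0 -0.048 0 1" --pt "0.002 0 -0.052 0 1"

```text
clock: 12.1
tcp_pos: [0.6154, 0.0299, 0.2144]
orientation: [-1.185, 1.248, 1.195]
contact_force: [-3.9, 1.9, 5.2]
grip_width: 0.0127
```

Emit:
servo_tool --pt "0 0 -0.002 0 1" --pt "0 0 -0.004 0 1" --pt "0 0 -0.006 0 1" --pt "0 0 -0.008 0 1" --pt "0 0 -0.009 0 1"

```text
clock: 12.6
tcp_pos: [0.6152, 0.0249, 0.2145]
orientation: [-1.183, 1.243, 1.2]
contact_force: [-0.5, 12.0, -3.1]
grip_width: 0.013
```

```bash
python3 -c "
from h import *
gp()"
```

```text
t 12.6 tcp [0.6152 0.0249 0.2145] grip 0.013 F [-0.5 12.  -3.1]
tool axes(cols x,y,z) [[-0.021, -0.999, 0.028], [-0.006, 0.028, 1.0], [-1.0, 0.02, -0.007]]
grasp pt sleeve [-0.0699  0.096   0.0596] yaw 0.31
per 100mm fwd [-0.002 -0.1   -0.001] left [-0.001 -0.001  0.1  ]
```

The bolt has met its stop with 12 N, at y = 0.096 after about 56 mm of travel. I'll press once more, then release and lift.

Emit:
servo_tool --pt "0 0 -0.005 0 1" --pt "0 0 -0.006 0 1" --pt "0 0 -0.006 0 1"

```text
clock: 12.9
tcp_pos: [0.6152, 0.0239, 0.2145]
orientation: [-1.182, 1.236, 1.206]
contact_force: [-0.2, 12.1, -4.2]
grip_width: 0.013
```

```bash
python3 -c "
from h import *
gp()"
```

```text
t 12.9 tcp [0.6152 0.0239 0.2145] grip 0.013 F [-0.2 12.1 -4.2]
tool axes(cols x,y,z) [[-0.021, -0.999, 0.024], [-0.001, 0.024, 1.0], [-1.0, 0.021, -0.001]]
grasp pt sleeve [-0.0699  0.0959  0.0596] yaw 0.54
per 100mm fwd [-0.002 -0.1   -0.001] left [-0.    -0.001  0.1  ]
```

Emit:
servo_tool --pt "0 0 0.0 0 -0.3" --pt "0 0 0.0 0 -0.3" --pt "0 0 0.0 0 -0.3" --pt "-0.03 0 0.0 0 -0.3" --pt "-0.07 0 0.0 0 -0.3" --pt "-0.11 0 0.03 0 -0.3" --pt "-0.14 0.0 0.08 0 -0.3" --pt "-0.15 0.0 0.13 0 -0.3"

```text
clock: 13.7
tcp_pos: [0.6224, 0.1439, 0.3663]
orientation: [-1.181, 1.234, 1.198]
contact_force: [0.9, 0.0, 0.4]
grip_width: 0.0557
```

Emit:
servo_tool --pt "0 0 0.04 0 -0.3" --pt "0 0 0.08 0 -0.3" --pt "0 0 0.12 0 -0.3" --pt "0 0 0.15 0 -0.3" --pt "0 0 0.15 0 -0.3"

```text
clock: 14.2
tcp_pos: [0.6257, 0.2993, 0.3659]
orientation: [-1.184, 1.229, 1.204]
contact_force: [-0.6, 0.1, -0.2]
grip_width: 0.0552
```

```bash
python3 - <<'E'
from h import *
gp();g=grab_frame('top');save('t8.png',cv2.resize(g[165:310,220:410],None,fx=4,fy=4,interpolation=cv2.INTER_CUBIC))
E
```

```text
t 14.2 tcp [0.6257 0.2993 0.3659] grip 0.0552 F [-0.6  0.1 -0.2]
tool axes(cols x,y,z) [[-0.015, -1.0, 0.023], [0.002, 0.023, 1.0], [-1.0, 0.015, 0.002]]
grasp pt sleeve [-0.0678  0.372   0.211 ] yaw 0.63
per 100mm fwd [-0.002 -0.1   -0.001] left [ 0.    -0.001  0.1  ]
```

View pics/t8.png

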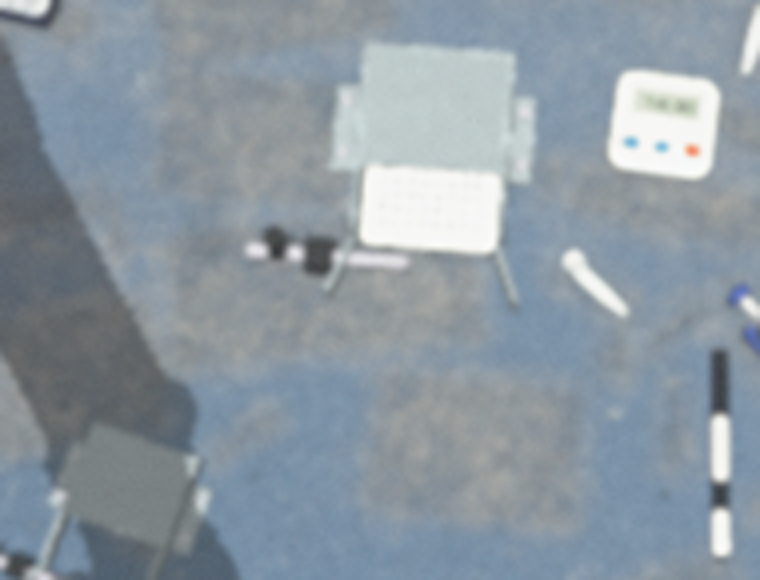

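```bash
python3 - <<'E'
from h import *
for n,p,z in(('tip',(409,262),.016),('peg',(275,241),.06),('rearL',(361,247),.03),('rearR',(497,254),.03)):
    w=ray('top',(220+p[0]/4-.375,165+p[1]/4-.375),z)[:2]-O;print(n,np.round([w@U,w@V],4))
print(hand_in())
E
```

```text
tip [-0.0704  0.0105]
peg [-0.0735  0.0948]
rearL [-0.0661  0.0417]
rearR [-0.0647 -0.0457]
the job is handed in; nothing more can be done
None
```

The job is done and handed in, at about 14 s on the clock. I drew the bolt back to its stop and pushed the plate straight into the largest sleeve with two fingertips behind its rear end. I then pinched the bolt's peg and pushed it shut, and moved the gripper well away.

Last checks:
- **Plate home:** while pushing, the fingertips stopped at sleeve x = -72.8 mm against about 13 N, where a home plate should stop them. In the last picture the visible rear edge (skirt) reads about -65 mm. A home skirt should read about -64 mm, so this agrees within the camera's error.
- **Bolt shut:** it met its stop at about 12 N. The tip reads y = +10.5 mm against 10 mm when shut, and the peg +94.8 mm against 95 mm.
- **Other things:** the timer and marker look unmoved in the last picture. The tip box was mostly outside that crop; I saw no contact with it, but did not measure it again.

No check failed. The plate sat about 3.5 mm left of the middle line at the mouth before it went in, and it entered without trouble.

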